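# Sort the samples after the run

### The job

Put away the mixed samples on the lab bench: lay the two long capped tubes lengthwise in the metal rack with V lanes, one in the middle of each lane, stand the two wide specimen cups in the two-bay tray, one in each bay, and stand the small vial in the small square tray. Set everything down gently without dropping it, and leave the reagent bottle and the pipette tip box where they are.

Things in the scene. Friction and masses are not known exactly. Their poses are not given: they have to be found in the camera images.
- tube_a: Capped sample tube lying on the bench: a 16 mm diameter brown glass tube with a paper label and a black square cap (16 x 16 mm, the last 18 mm), 120 mm long overall, about 25 g. Origin on its axis at mid-length (8 mm above the bench as it lies); x runs along the tube towards the cap. It has a twin: either may go in either V lane of the rack.
- tube_b: Capped sample tube lying on the bench: a 16 mm diameter brown glass tube with a paper label and a black square cap (16 x 16 mm, the last 18 mm), 120 mm long overall, about 25 g. Origin on its axis at mid-length (8 mm above the bench as it lies); x runs along the tube towards the cap. It has a twin: either may go in either V lane of the rack.
- cup_a: Screw-lid specimen cup standing on the bench: white, 60 mm tall; body 38 mm wide at the foot widening to 43 mm; lid 48 mm in diameter, its ribbed edge from 47 to 60 mm above the foot; about 60 g. Origin at the centre of the underside, z up. It has a twin: either may go in either bay.
- cup_b: Screw-lid specimen cup standing on the bench: white, 60 mm tall; body 38 mm wide at the foot widening to 43 mm; lid 48 mm in diameter, its ribbed edge from 47 to 60 mm above the foot; about 60 g. Origin at the centre of the underside, z up. It has a twin: either may go in either bay.
- vial: Small brown glass vial with a black cap standing on the bench: 26 mm in diameter (cap 25 mm, from 38 to 50 mm above the foot), 50 mm tall, about 40 g. Origin at the centre of the underside, z up.
- tube_rack: Fixed steel rack: base 80 x 110 x 4 mm (x by y) with 6 mm thick combs at x = -26 and +26 mm, V notches at y = -26 and +26 mm: V bottom 20 mm above the bench, sides at 35 degrees to 33 mm, 36 mm wide at the top. A tube lies along x over both combs, axis 30 mm above the bench, and settles in the V. Fingers fit between the combs (46 mm). Origin on the bench at the base's centre, z up.
- cup_tray: Fixed open grey plastic tray, 80 x 156 mm outside (x by y), 22 mm tall, floor and walls 4 mm thick, with one dividing wall at y = 0: two square bays about 72 x 72 mm centred at y = -38 and +38 mm. Floor 4 mm above the bench. Origin on the bench at its centre; y along the row of bays, z up.
- vial_tray: Fixed small open square grey plastic tray, 58 x 58 mm outside, 18 mm tall, floor and walls 4 mm thick, one bay 50 x 50 mm. Floor 4 mm above the bench. Origin on the bench at its centre, z up.
- reagent_bottle: Bystander: white plastic reagent bottle, 72 mm in diameter, 180 mm tall, standing loose. Origin at the centre of the underside. Not to be disturbed.
- tip_box: Bystander: loose grey pipette tip box with rows of small blue dots on top, 70 x 120 x 45 mm (x by y by z). Origin at the centre of the underside. Not to be disturbed.
Mind the look-alikes: they are no part of the job. Leave any blue or yellow look-alike of the cup_a alone. What is shaped like the cup_b but orange is not meant.

How it is judged (in metres and radians):
At the end, for the whole second after the job is handed in: A tube along each rack lane (13 mm lengthwise, 7 mm sideways, 0.15 rad, axis 25-35 mm high), an upright cup on the floor of each tray bay (16 mm across, 18 mm along the row), the vial upright on the small tray's floor (16 mm in x, y); tilt under 0.1 rad, foot under 8 mm; all released, at rest (((x of tube_a in the frame of tube_rack between -0.013 and 0.013 m and y of tube_a in the frame of tube_rack between 0.019 and 0.033 m and z of tube_a in the frame of tube_rack between 0.025 and 0.035 m and angle between the x axis of each of tube_a, tube_b and the x axis of tube_rack, either way round below 0.15 rad and x of tube_b in the frame of tube_rack between -0.013 and 0.013 m and y of tube_b in the frame of tube_rack between -0.033 and -0.019 m and z of tube_b in the frame of tube_rack between 0.025 and 0.035 m) or (x of tube_b in the frame of tube_rack between -0.013 and 0.013 m and y of tube_b in the frame of tube_rack between 0.019 and 0.033 m and z of tube_b in the frame of tube_rack between 0.025 and 0.035 m and angle between the x axis of each of tube_b, tube_a and the x axis of tube_rack, either way round below 0.15 rad and x of tube_a in the frame of tube_rack between -0.013 and 0.013 m and y of tube_a in the frame of tube_rack between -0.033 and -0.019 m and z of tube_a in the frame of tube_rack between 0.025 and 0.035 m)) and ((x of cup_a in the frame of cup_tray between -0.016 and 0.016 m and y of cup_a in the frame of cup_tray between 0.02 and 0.056 m and z of cup_a in the frame of cup_tray between 0 and 0.008 m and angle between each of cup_a, cup_b's own z axis and vertical below 0.1 rad and x of cup_b in the frame of cup_tray between -0.016 and 0.016 m and y of cup_b in the frame of cup_tray between -0.056 and -0.02 m and z of cup_b in the frame of cup_tray between 0 and 0.008 m) or (x of cup_b in the frame of cup_tray between -0.016 and 0.016 m and y of cup_b in the frame of cup_tray between 0.02 and 0.056 m and z of cup_b in the frame of cup_tray between 0 and 0.008 m and angle between each of cup_b, cup_a's own z axis and vertical below 0.1 rad and x of cup_a in the frame of cup_tray between -0.016 and 0.016 m and y of cup_a in the frame of cup_tray between -0.056 and -0.02 m and z of cup_a in the frame of cup_tray between 0 and 0.008 m)) and x of vial in the frame of vial_tray between -0.016 and 0.016 m and y of vial in the frame of vial_tray between -0.016 and 0.016 m and z of vial in the frame of vial_tray between 0 and 0.008 m and angle between vial's own z axis and vertical below 0.1 rad and linear speed of each of tube_a, tube_b, cup_a, cup_b, vial below 0.02 m/s and contact force between each of tube_a, tube_b, cup_a, cup_b, vial and the fingers below 0.1 N); the robot touches nothing.
It fails at once if a tube, cup or the vial is dropped from more than about 25 mm or flung (faster than 0.7 m/s while no finger touches it) ((linear speed of tube_a above 0.7 m/s and contact force between tube_a and the fingers below 0.01 N) or (linear speed of tube_b above 0.7 m/s and contact force between tube_b and the fingers below 0.01 N) or (linear speed of cup_a above 0.7 m/s and contact force between cup_a and the fingers below 0.01 N) or (linear speed of cup_b above 0.7 m/s and contact force between cup_b and the fingers below 0.01 N) or (linear speed of vial above 0.7 m/s and contact force between vial and the fingers below 0.01 N)).
It fails at once if reagent_bottle is pushed more than 30 mm or tipped (distance of reagent_bottle from where it was at the start of the episode above 0.03 m or angle between reagent_bottle's own z axis and vertical above 0.2 rad).
It fails at once if tip_box is pushed more than 30 mm or tipped (distance of tip_box from where it was at the start of the episode above 0.03 m or angle between tip_box's own z axis and vertical above 0.2 rad).
It also fails if it takes over 120 s, if anything falls off the work surface, if the arm or the gripper's body presses on something with over 40 N, if the wrist force passes 120 N, or if a joint passes its speed limit or range.

### The arm

A 6-joint arm with a two-finger parallel gripper is mounted at the origin on the work surface. World frame = base frame: x ahead of the robot, y to its left, z up, the work surface at z = 0. Lengths are in mm, angles in rad, forces in N, time in s.
With the tool pointing down it reaches from about 425 to 950 mm from the base axis. Payload 3.5 kg.
Tool frame: the origin (TCP) lies midway between the tips of the shut fingers; the grasp point (between the pads) lies 19 mm behind it; z points along the fingers, y is the line along which they close (so a half turn about z gives the same grasp; the last joint's range is limited). The gripper opens to 85 mm and grips with 20 to 120 N. Pads are 22 mm wide; open, the fingers measure 114 mm over their backs; the gripper's body (76 mm by 85 mm) begins 54 mm behind the grasp point. The pads swing forward as they close: fully open they stand 13 mm farther back than shut.
Start: joints at [1.107, 0.286, 1.577, -0, 1.279, -0.15], TCP at [208.319, 642.035, 231.325] pointing down, gripper open.
Joint ranges: [-2.77, 2.77], [-0.9, 2.22], [0.21, 2.48], [-1.53, 4.67], [0.24, 2.81], [-2.84, 2.84]. Speed limits (rad/s): [2.79, 2.79, 3.14, 3.14, 3.14, 3.14].

### API

Orientations are given as a rotation vector (axis times angle).
In Python, from cell import bot gives the robot as it stands.
- The arm moves only by the tool carry_out, never from a script. Its argument "moves" is one flat list of numbers, 6 for each row, row after row: the shift along the tool's x, y, z as a fraction of full scale, then the turn, a rotation vector about the tool's x, y, z as a fraction of full scale. A call has 1 to 10 rows; each row shifts and turns the commanded pose from where the row before left it, along the tool's axes as they then stand; what a row does not reach is not made up. Full scale, the value 1, is 0.03 m for a shift and 0.08 rad for a turn. A row lasts 1/12 s, in which the tool goes at most 41.7 mm and 7.16 degrees, less where a joint would pass 70% of its speed; a pose out of reach is approached as far as the arm can. A call with a number of a shift or a turn outside -1 to 1 is refused whole. A call with a gripper value outside its range is refused whole. "gripper" is the opening, from -1 (shut) to 1 (fully open), set as the call begins (left out, the last holds). The fingers move at their own pace and stop on an object; "squeeze" is the grip in N (left out, the last holds). Time passes only in rows, so rows that do not move let the fingers close. It gives the time, the measured TCP pose, the force, the opening and the grip force at its end, in the units of the state.
- bot.sense(): the state, without advancing time (a new reading comes with each control period).
- bot.read_camera(name): name is "scene" or "top"; returns the picture (480x640x3 uint8, red, green, blue); there is no depth.
- bot.camera_info(name): a dict with "intrinsics" (3x3 intrinsics, pixels), "cam_to_world" (4x4, takes a point from camera to world coordinates). Camera axes: x right, y up, looking along -z (the intrinsics and any distortion apply to the point x, -y, -z); pixel columns grow to the right and rows downward; lengths in mm; the calibration is good to about 2 mm. A picture is of the moment at which its call begins. camera_info takes no time and is no camera call.
- bot.finish_job(): hands the job in; it is judged then, once.
The state is a dict: "clock": time; "joint_pos": joint angles; "qd": joint speeds; "effort": joint torques, N m; "eef_pos": TCP position; "ee_rot": TCP orientation; "ft_force": force on the tool from outside, world axes, zero at the start; "wrist_torque": the same for the moment, N m; "grip_width": finger opening in mm; "grasp_force": force on a finger pad.
Only numpy, scipy, OpenCV 4.12 (cv2) and the standard library are available. Lean on these libraries where they do the work, as an engineer would, in place of code of your own. Each camera call takes 0.05 s, during which the arm holds its last target. There are 200 camera calls.

## Working session

There is one attempt and no reset: what is moved stays moved. The work goes in short steps, Python scripts to look and compute and a tool call to move; the robot and the scene stay as the last step left them, time stands still between calls to the robot, and variables do not carry over. Pictures are saved under pics/ and viewed, at most 14 in all, crops included, and the job is handed in when it is done.

Besides the shell and the picture viewer there is one more tool, called by a JSON object that holds its "fn" and its "kwargs", one argument or row to a line. carry_out: Moves the arm, as the interface text tells. Shift numbers are shares of 0.03 m and turn numbers shares of 0.08 rad, none past 1 either way. Its arguments: {"type":"object","properties":{"moves":{"type":"array"},"gripper":{"type":"number"},"squeeze":{"type":"number"}},"required":["moves"]}

```bash
mkdir -p pics; python3 - <<'E'
from cell import bot
import cv2,numpy as np
for n in("scene","top"):
    im=bot.read_camera(n); cv2.imwrite(f"pics/{n}0.png",im[:,:,::-1]); i=bot.camera_info(n); print(n,{k:np.round(v,4).tolist() if not isinstance(v,str) else v for k,v in i.items()})
print(bot.sense())
E
```

```text
scene {'intrinsics': [[612.8468, 0.0, 319.5899], [0.0, 612.8468, 233.489], [0.0, 0.0, 1.0]], 'cam_to_world': [[0.178, -0.807, 0.5631, 1326.9044], [0.984, 0.1524, -0.0927, -23.1149], [-0.011, 0.5705, 0.8212, 1158.1059], [0.0, 0.0, 0.0, 1.0]]}
top {'intrinsics': [[490.6375, 0.0, 305.8454], [0.0, 490.6375, 240.5395], [0.0, 0.0, 1.0]], 'cam_to_world': [[-0.0044, 0.9934, -0.115, 444.775], [-0.9997, -0.0073, -0.0246, 102.1129], [-0.0253, 0.1149, 0.9931, 1077.2325], [0.0, 0.0, 0.0, 1.0]]}
{'clock': 0.1, 'joint_pos': array([ 1.10699097e+00,  2.87107789e-01,  1.57802660e+00, -6.17451913e-06,
        1.27863709e+00, -1.49982615e-01]), 'qd': array([-5.23129583e-04, -4.83126922e-04, -2.61957291e-03,  1.41761933e-06,
       -1.85514817e-03, -1.14801421e-03]), 'effort': array([ 1.67885384e-03, -4.07295907e+01, -2.93699223e+01, -1.05430379e-04,
        3.43066429e-03,  3.53285252e-06]), 'eef_pos': array([208.0606273 , 641.50200677, 230.06720818]), 'ee_rot': array([-0.49082625, -3.10235128,  0.0032647 ]), 'ft_force': array([ 0.35981564, -0.10618075, -0.99123262]), 'wrist_torque': array([-0.01538409, -0.00968346,  0.04257378]), 'grasp_force': 0.0, 'grip_width': 85.18924206470587}
```

View pics/top0.png

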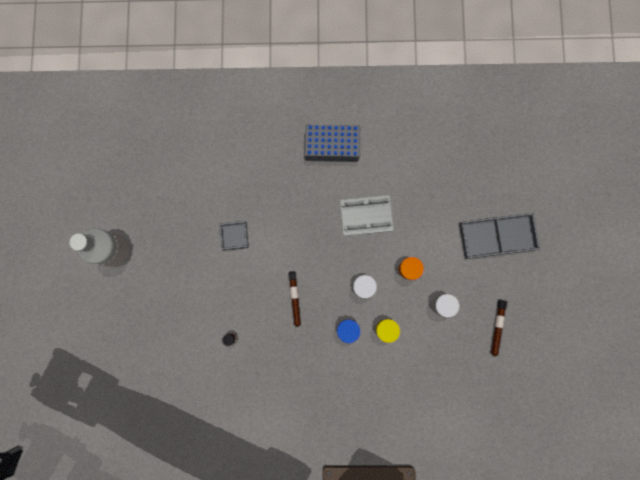

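View pics/scene0.png

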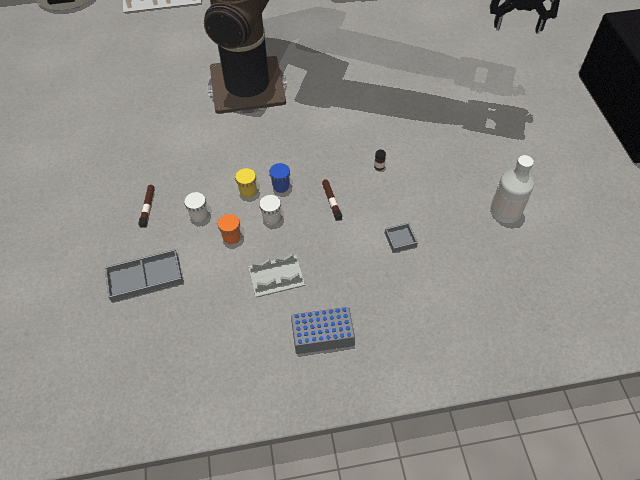

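The top picture shows the rack at (367,215), the cup tray at (498,236), the vial tray at (234,236) and the vial at (230,339). The tubes are at (295,298) and (499,328).

There are five cup-like things: white (365,286), white (447,305), orange (411,268), blue (348,331) and yellow (388,331). The two white ones fit cup_a and cup_b, because the coloured ones are named as look-alikes.

```bash
cat > h.py <<'E'
import cv2,numpy as np
from cell import bot
def ray(n,u,v,z):
    i=bot.camera_info(n);K=np.array(i["intrinsics"]);T=np.array(i["cam_to_world"])
    d=np.linalg.inv(K)@[u,v,1];d=T[:3,:3]@(d*[1,-1,-1]);o=T[:3,3];return (o+d*(z-o[2])/d[2])[:2]
def blob(n,m,roi,z):
    """centroid, long-axis angle (world, deg) and size of the largest blob of mask m in roi, at height z"""
    x0,y0,x1,y1=roi;q=np.zeros_like(m);q[y0:y1,x0:x1]=m[y0:y1,x0:x1]
    c=max(cv2.findContours(q,cv2.RETR_EXTERNAL,cv2.CHAIN_APPROX_NONE)[0],key=cv2.contourArea)
    p=np.array([ray(n,*a,z) for a in c.reshape(-1,2).astype(float)],np.float32)
    r=cv2.minAreaRect(p);b=cv2.boxPoints(r);e=[b[1]-b[0],b[2]-b[1]];L=max(e,key=np.linalg.norm)
    M=cv2.moments(p);a=np.degrees(np.arctan2(L[1],L[0]))
    print(roi,"cen",np.round([M['m10']/M['m00'],M['m01']/M['m00']],1),"rect",np.round(r[0],1),"size",np.round(sorted(r[1]),1),"ang",round((a+90)%180-90,1))
E
python3 - <<'E'
from h import *
im=cv2.imread("pics/top0.png");h=cv2.cvtColor(im,cv2.COLOR_BGR2HSV);s,v=h[...,1],h[...,2]
wh=((v>165)&(s<40)).astype(np.uint8)*255
dk=((v<75)).astype(np.uint8)*255
for r in[(345,265,385,305),(430,285,465,325)]: blob("top",wh,r,57)
tb=(((s>90)|(v<45)|(v>165))).astype(np.uint8)*255
for r in[(280,262,310,335),(485,292,515,362)]: blob("top",tb,r,8)
blob("top",dk,(218,325,242,352),48)
for z in(0,22):blob("top",((v<92)*255).astype(np.uint8),(452,205,545,265),z)
for z in(0,18): blob("top",((v<92)*255).astype(np.uint8),(212,215,256,256),z)
gr=((v>140)*255).astype(np.uint8)
for z in(4,33): blob("top",gr,(332,190,402,241),z)
sc=cv2.imread("pics/scene0.png");h=cv2.cvtColor(sc,cv2.COLOR_BGR2HSV)
w2=((h[...,2]>165)&(h[...,1]<40)).astype(np.uint8)*255
cv2.imwrite("pics/c1.png",cv2.resize(im[185:365,210:550],None,fx=2.35,fy=2.35,interpolation=cv2.INTER_CUBIC))
E
```

```text
(345, 265, 385, 305) cen [467.    6.3] rect [466.6   6.6] size [43.2 43.4] ang 89.7
(430, 285, 465, 325) cen [ 427.3 -161.9] rect [ 427.9 -162.2] size [42.7 44.8] ang -2.0
(280, 262, 310, 335) cen [413.8 151.3] rect [413.8 150.9] size [13.  56.7] ang 6.0
(485, 292, 515, 362) cen [ 350.9 -274.6] rect [ 350.2 -274.3] size [14.8 57.9] ang -12.2
(218, 325, 242, 352) cen [360.5 287.9] rect [359.8 287.9] size [24.5 29. ] ang 89.9
(452, 205, 545, 265) cen [ 575.3 -251.2] rect [ 572.4 -253. ] size [80.7 85.7] ang -83.4
(452, 205, 545, 265) cen [ 572.7 -244. ] rect [ 569.8 -245.8] size [79.  83.9] ang -83.4
(212, 215, 256, 256) cen [594.1 298.7] rect [584.4 288.4] size [50.9 58. ] ang -84.4
(212, 215, 256, 256) cen [591.6 295.4] rect [582.1 285.3] size [50.  57.1] ang -84.4
(332, 190, 402, 241) cen [619.9  -5.2] rect [616.2  -5.9] size [ 60.9 110.9] ang -84.5
(332, 190, 402, 241) cen [615.1  -2.3] rect [611.5  -3. ] size [ 59.3 107.9] ang -84.5
```

View pics/c1.png

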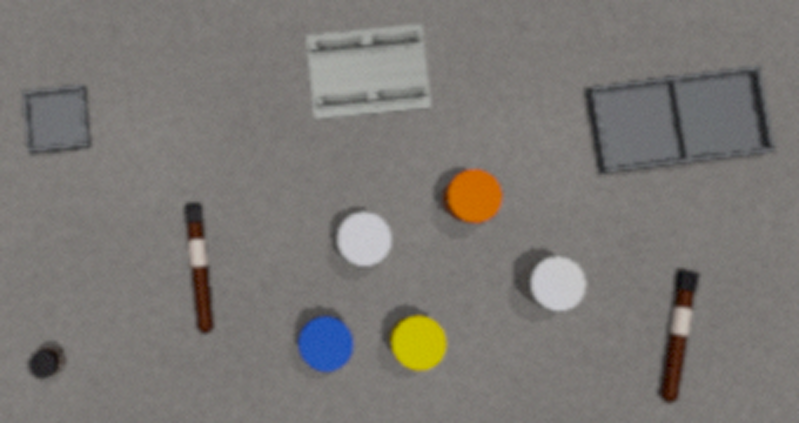

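The crop confirms two white cups at crop (365,238) and (558,283), clearly apart from orange, blue and yellow. The fixtures' corners and the tube ends are readable in it as well.

```bash
cat >> h.py <<'E'
def go(x,y,z,yaw):
    """tool-axis shift (full-scale units, in the axes after the turn) and turn about tool z to TCP x,y,z with tool x at yaw deg"""
    from scipy.spatial.transform import Rotation as R
    s=bot.sense();r=R.from_rotvec(s["ee_rot"]).as_matrix();p=s["eef_pos"]
    cur=np.degrees(np.arctan2(r[1,0],r[0,0]));d=(yaw-cur+180)%360-180
    a=np.radians(yaw);X=np.array([np.cos(a),np.sin(a),0]);Y=np.array([np.sin(a),-np.cos(a),0]);e=np.array([x,y,z])-p
    print("t",round(s["clock"],2),"p",p.round(1),"yaw",cur.round(1),"tilt",np.degrees(np.arccos(-r[2,2])).round(1),"| shift",np.round([e@X/30,e@Y/30,-e[2]/30],2),"turn",round(-np.radians(d)/.08,2),"w",round(s["grip_width"],1),"gf",round(s["grasp_force"],1))
E
python3 - <<'E'
from h import *
W=lambda u,v,z:ray("top",210+u/2.35-.3,185+v/2.35-.3,z)
def quad(n,c,z):
    p=np.array([W(*a,z) for a in c]);m=p.mean(0)
    e=(p[0]+p[1]-p[2]-p[3])/2;f=(p[0]+p[3]-p[1]-p[2])/2
    print(n,m.round(1),"x len/ang",np.linalg.norm(e).round(1),np.degrees(np.arctan2(e[1],e[0])).round(1),"y len/ang",np.linalg.norm(f).round(1),np.degrees(np.arctan2(f[1],f[0])).round(1)-90)
quad("rack",[(308,34),(420,26),(430,108),(314,117)],4)
quad("tray",[(585,88),(757,68),(772,150),(600,172)],22)
quad("vtray",[(24,91),(87,87),(91,148),(29,153)],18)
for n,a,b in[("A",(194,203),(206,332)),("B",(687,270),(669,401))]:
    a,b=W(*a,8),W(*b,8);d=a-b;print(n,((a+b)/2).round(1),np.linalg.norm(d).round(1),np.degrees(np.arctan2(d[1],d[0])).round(1))
print("vial",W(44,363,50),"cup",W(365,238,60),W(558,283,60),"bottle",ray("top",97,247,150))
for n,u,v in[("c1",270,202),("c2",196,200)]:print("scene",n,ray("scene",u,v,60))
print("scene vial",ray("scene",380,153,50), "A",ray("scene",332,199.5,8),"B",ray("scene",147,205.5,8))
sc=cv2.imread("pics/scene0.png")
g=np.hstack([cv2.resize(sc[a:a+60,b:b+b2],None,fx=4,fy=4,interpolation=cv2.INTER_CUBIC) for a,b,b2 in[(245,100,90),(250,243,68),(215,380,40)]])
cv2.imwrite("pics/c2.png",g); print(g.shape)
go(360,288,130,185)
E
```

```text
rack [625.   -5.1] x len/ang 78.8 4.4 y len/ang 107.2 3.799999999999997
tray [ 574.9 -285.3] x len/ang 77.1 7.3 y len/ang 157.6 6.599999999999994
vtray [579.4 284.7] x len/ang 57.9 4.9 y len/ang 58.4 3.700000000000003
A [442.7 153.1] 118.6 5.3
B [ 379.6 -280.4] 119.1 -10.6
vial [359.56662483 288.66637411] cup [467.51676105   5.83432622] [ 427.74587148 -160.68113237] bottle [542.63099569 526.44431068]
scene c1 [467.65509141   5.91014451]
scene c2 [ 430.54386324 -158.88928866]
scene vial [360.89865837 287.81579016] A [447.01319603 153.1984674 ] B [ 382.97364812 -280.78149761]
(240, 792, 3)
t 0.1 p [208.1 641.5 230.1] yaw 162.0 tilt 0.1 | shift [ -4.02 -12.18   3.34] turn -5.01 w 85.2 gf 0.0
```

View pics/c2.png

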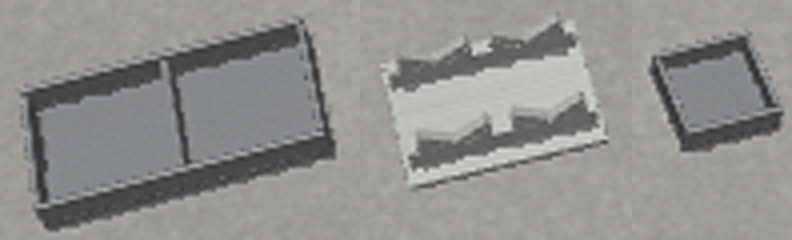

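{"fn": "carry_out", "kwargs": {
  "moves": [0,-0.4,0.2,0,0,-1,0,-0.4,0.2,0,0,-1,0,-0.8,0.2,0,0,-1,0,-0.8,0.2,0,0,-1,-0.2,-0.9,0.2,0,0,-1,-0.4,-0.9,0.2,0,0,0,-0.4,-0.9,0.2,0,0,0,-0.4,-0.9,0.2,0,0,0,-0.4,-0.9,0.2,0,0,0,-0.4,-0.9,0.2,0,0,0],
  "gripper": 1,
  "squeeze": 30
}}

```text
clock: 0.93
eef_pos: [274.0, 413.5, 170.6]
ee_rot: [0.136, -3.138, 0.001]
ft_force: [0.9, -0.2, 0.1]
grip_width: 85.2
grasp_force: 0.0
```

```bash
python3 -c "
from h import *
go(360,288,100,185)"
```

```text
t 0.93 p [274.  413.5 170.6] yaw -175.0 tilt 0.0 | shift [-2.49 -4.42  2.35] turn -0.01 w 85.2 gf 0.0
```

{"fn": "carry_out", "kwargs": {
  "moves": [-0.5,-0.8,0.4,0,0,0,-0.5,-0.8,0.4,0,0,0,-0.5,-0.8,0.4,0,0,0,-0.4,-0.8,0.4,0,0,0,-0.3,-0.6,0.4,0,0,0,-0.1,-0.2,0.2,0,0,0,0,0,0,0,0,0,0,0,0,0,0,0]
}}

```text
clock: 1.6
eef_pos: [352.7, 301.5, 105.1]
ee_rot: [0.134, -3.138, -0.0]
ft_force: [0.0, 0.6, 0.4]
grip_width: 85.5
grasp_force: 0.0
```

```bash
python3 -c "
from h import *
go(360,288,22,185)"
```

```text
t 1.6 p [352.7 301.5 105.1] yaw -175.1 tilt 0.1 | shift [-0.2  -0.47  2.77] turn -0.02 w 85.5 gf 0.0
```

{"fn": "carry_out", "kwargs": {
  "moves": [-0.2,-0.5,0,0,0,0,0,0,0.6,0,0,0,0,0,0.6,0,0,0,0,0,0.6,0,0,0,0,0,0.5,0,0,0,0,0,0.4,0,0,0,0,0,0,0,0,0]
}}

```text
clock: 2.18
eef_pos: [358.4, 287.5, 22.7]
ee_rot: [0.138, -3.135, 0.002]
ft_force: [-0.3, -0.1, 0.7]
grip_width: 85.6
grasp_force: 0.0
```

```bash
python3 -c "
from h import *
go(360,288,22,185)
im=bot.read_camera('scene');cv2.imwrite('pics/v1.png',cv2.resize(im[90:210,310:450,::-1],None,fx=4,fy=4,interpolation=cv2.INTER_CUBIC))"
```

```text
t 2.18 p [358.4 287.5  22.7] yaw -175.0 tilt 0.2 | shift [-0.06  0.01  0.02] turn 0.01 w 85.6 gf 0.0
```

View pics/v1.png

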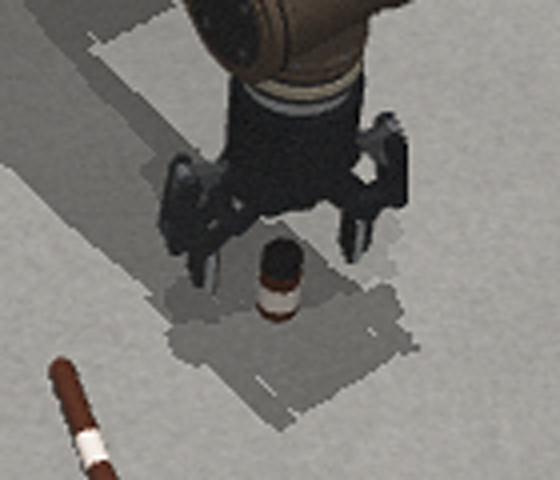

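The vial (crop 282,258) sits midway between the open pads (205 and 355), so I close on it.

{"fn": "carry_out", "kwargs": {
  "moves": [0,0,0,0,0,0,0,0,0,0,0,0,0,0,0,0,0,0,0,0,0,0,0,0,0,0,0,0,0,0,0,0,0,0,0,0,0,0,0,0,0,0,0,0,0,0,0,0,0,0,0,0,0,0,0,0,0,0,0,0],
  "gripper": -1
}}

```text
clock: 3.07
eef_pos: [360.9, 287.4, 25.0]
ee_rot: [-0.135, 3.137, 0.001]
ft_force: [-0.3, 1.2, 5.4]
grip_width: 24.5
grasp_force: 29.7
```

{"fn": "carry_out", "kwargs": {
  "moves": [0,0,0,0,0,0,0,0,-0.1,0,0,0,0,0,-0.3,0,0,0,0,0,-0.5,0,0,0,0,0,-0.5,0,0,0,0,0,-0.5,0,0,0,0,0,-0.4,0,0,0,0,0,0,0,0,0]
}}

```text
clock: 3.73
eef_pos: [361.8, 287.5, 96.0]
ee_rot: [-0.135, 3.134, 0.003]
ft_force: [0.1, 1.1, 0.9]
grip_width: 25.0
grasp_force: 29.4
```

```bash
python3 -c "
from h import *
go(580,285,75,185)"
```

```text
t 3.73 p [361.8 287.5  96. ] yaw -175.1 tilt 0.3 | shift [-7.24 -0.72  0.7 ] turn -0.01 w 25.0 gf 29.4
```

{"fn": "carry_out", "kwargs": {
  "moves": [-0.4,0,0,0,0,0,-0.8,-0.1,0,0,0,0,-0.9,-0.1,0,0,0,0,-0.9,-0.1,0,0,0,0,-0.9,-0.1,0,0,0,0,-0.9,-0.1,0,0,0,0,-0.9,-0.1,0,0,0,0,-0.9,-0.1,0,0,0,0,-0.6,0,0,0,0,0,0,0,0,0,0,0]
}}

```text
clock: 4.57
eef_pos: [580.8, 283.6, 91.8]
ee_rot: [-0.132, 3.138, -0.001]
ft_force: [-0.6, 0.9, 0.2]
grip_width: 24.5
grasp_force: 29.4
```

```bash
python3 -c "
from h import *
go(580,285,40,185)"
```

```text
t 4.57 p [580.8 283.6  91.8] yaw -175.2 tilt 0.1 | shift [0.02 0.05 1.73] turn -0.04 w 24.5 gf 29.4
```

{"fn": "carry_out", "kwargs": {
  "moves": [0,0,0.5,0,0,0,0,0,0.5,0,0,0,0,0,0.5,0,0,0,0,0,0.2,0,0,0,0,0,0,0,0,0,0,0,0.1,0,0,0,0,0,0.1,0,0,0,0,0,0,0,0,0]
}}

```text
clock: 5.23
eef_pos: [577.4, 284.8, 36.5]
ee_rot: [-0.136, 3.138, 0.0]
ft_force: [-0.1, -0.1, -0.7]
grip_width: 24.7
grasp_force: 29.4
```

```bash
python3 -c "
from h import *
go(580,285,29,185);print(bot.sense()['ft_force'])
im=bot.read_camera('scene');cv2.imwrite('pics/v2.png',cv2.resize(im[170:290,330:490,::-1],None,fx=4,fy=4,interpolation=cv2.INTER_CUBIC))"
```

```text
t 5.23 p [577.4 284.8  36.5] yaw -175.1 tilt 0.0 | shift [-0.09 -0.    0.25] turn -0.01 w 24.7 gf 29.4
[-0.1066522  -0.09913593 -0.70004567]
```

View pics/v2.png

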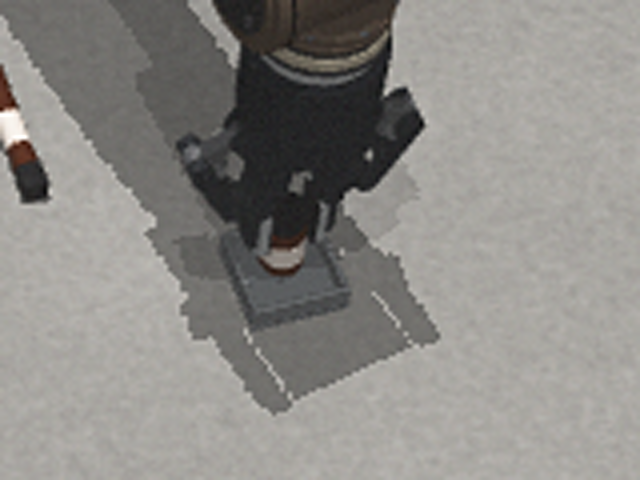

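The vial hangs over the small tray's bay (crop 282,255), clear of the walls, so I lower it gently, release and lift.

{"fn": "carry_out", "kwargs": {
  "moves": [0,0,0.1,0,0,0,0,0,0.1,0,0,0,0,0,0.1,0,0,0,0,0,0,0,0,0]
}}

```text
clock: 5.62
eef_pos: [578.1, 285.3, 28.6]
ee_rot: [-0.135, 3.137, 0.002]
ft_force: [-1.3, 1.0, 4.7]
grip_width: 24.5
grasp_force: 29.2
```

```bash
python3 -c "
from h import *
go(580,285,28,185);print(bot.sense()['ft_force'])"
```

```text
t 5.62 p [578.1 285.3  28.6] yaw -175.1 tilt 0.1 | shift [-0.06 -0.02  0.02] turn -0.02 w 24.5 gf 29.2
[-1.28745252  0.96632726  4.6521608 ]
```

{"fn": "carry_out", "kwargs": {
  "moves": [0,0,0,0,0,0,0,0,0,0,0,0,0,0,0,0,0,0,0,0,0,0,0,0,0,0,-0.3,0,0,0,0,0,-0.6,0,0,0,0,0,-0.8,0,0,0,0,0,-0.8,0,0,0,0,0,-0.5,0,0,0,0,0,0,0,0,0],
  "gripper": 1
}}

```text
clock: 6.45
eef_pos: [580.2, 285.6, 122.9]
ee_rot: [-0.135, 3.13, 0.004]
ft_force: [1.0, 0.3, 0.1]
grip_width: 85.7
grasp_force: 0.0
```

```bash
python3 -c "
from h import *
go(446,153,70,185)"
```

```text
t 6.45 p [580.2 285.6 122.9] yaw -175.1 tilt 0.5 | shift [ 4.84 -4.01  1.76] turn -0.01 w 85.7 gf 0.0
```

{"fn": "carry_out", "kwargs": {
  "moves": [0.5,-0.4,0.1,0,0,0,0.7,-0.6,0.2,0,0,0,0.7,-0.6,0.2,0,0,0,0.7,-0.6,0.2,0,0,0,0.7,-0.6,0.3,0,0,0,0.7,-0.6,0.3,0,0,0,0.6,-0.4,0.3,0,0,0,0.3,-0.2,0.2,0,0,0,0,0,0,0,0,0,0,0,0,0,0,0]
}}

```text
clock: 7.28
eef_pos: [440.5, 152.2, 62.7]
ee_rot: [0.134, -3.138, -0.0]
ft_force: [0.1, -0.1, 0.4]
grip_width: 85.2
grasp_force: 0.0
```

```bash
python3 - <<'E'
from h import *
go(445,153,5,185)
im=bot.read_camera('top');h=cv2.cvtColor(im,cv2.COLOR_RGB2HSV)
cv2.imwrite('pics/t1.png',cv2.resize(im[185:365,210:400,::-1],None,fx=3,fy=3,interpolation=cv2.INTER_CUBIC))
E
```

```text
t 7.28 p [440.5 152.2  62.7] yaw -175.1 tilt 0.1 | shift [-0.15  0.01  1.92] turn -0.02 w 85.2 gf 0.0
```

View pics/t1.png

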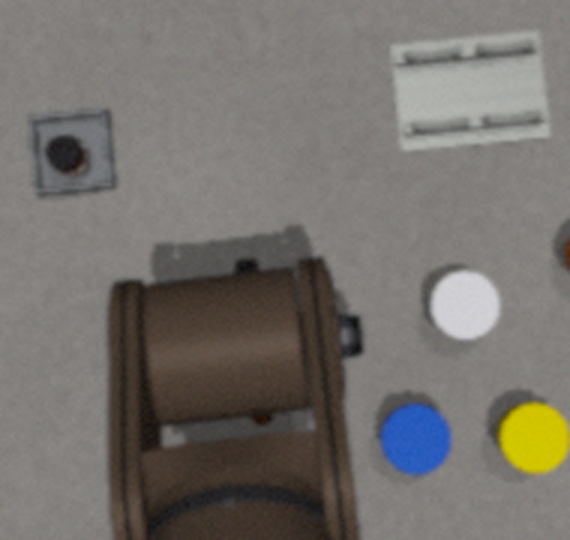

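The vial stands in its tray, with the cap at crop (66,155). The arm is over tube A, so I descend and close.

{"fn": "carry_out", "kwargs": {
  "moves": [-0.15,0,0.2,0,0,0,0,0,0.5,0,0,0,0,0,0.5,0,0,0,0,0,0.4,0,0,0,0,0,0.2,0,0,0,0,0,0.1,0,0,0,0,0,0,0,0,0,0,0,0,0,0,0]
}}

```text
clock: 8.0
eef_pos: [446.5, 153.0, 6.7]
ee_rot: [-0.136, 3.138, 0.0]
ft_force: [-0.7, 0.7, -0.4]
grip_width: 85.2
grasp_force: 0.0
```

{"fn": "carry_out", "kwargs": {
  "moves": [0,0,0,0,0,0,0,0,0,0,0,0,0,0,0,0,0,0,0,0,0,0,0,0,0,0,0,0,0,0,0,0,0,0,0,0,0,0,0,0,0,0,0,0,0,0,0,0,0,0,0,0,0,0,0,0,0,0,0,0],
  "gripper": -1
}}

```text
clock: 8.83
eef_pos: [445.9, 152.8, 6.7]
ee_rot: [-0.135, 3.138, 0.0]
ft_force: [-1.5, 0.5, 3.9]
grip_width: 14.5
grasp_force: 30.3
```

```bash
python3 - <<'E'
from h import *
go(445,153,5,185);print(bot.sense()['ft_force'])
E
```

```text
t 8.83 p [445.9 152.8   6.7] yaw -175.1 tilt 0.0 | shift [0.03 0.01 0.06] turn -0.01 w 14.5 gf 30.3
[-1.54583888  0.54316597  3.85075866]
```

The grip width reads 14.5, which suggests the tips are only just at the tube's axis. I reopen, go 4 mm lower and close again.

{"fn": "carry_out", "kwargs": {
  "moves": [0,0,0,0,0,0,0,0,0,0,0,0,0,0,0,0,0,0,0,0,0.14,0,0,0,0,0,0,0,0,0],
  "gripper": -0.2
}}

```text
clock: 9.25
eef_pos: [445.0, 152.7, 1.3]
ee_rot: [0.135, -3.137, 0.0]
ft_force: [-0.4, 1.2, -0.5]
grip_width: 34.1
grasp_force: 0.0
```

{"fn": "carry_out", "kwargs": {
  "moves": [0,0,0,0,0,0,0,0,0,0,0,0,0,0,0,0,0,0,0,0,0,0,0,0,0,0,0,0,0,0,0,0,0,0,0,0,0,0,0,0,0,0],
  "gripper": -1
}}

```text
clock: 9.83
eef_pos: [445.7, 152.8, 2.1]
ee_rot: [-0.135, 3.139, -0.0]
ft_force: [1.1, -0.7, -1.3]
grip_width: 14.7
grasp_force: 29.2
```

```bash
python3 - <<'E'
from h import *
go(445,153,5,185);print(bot.sense()['ft_force'])
E
```

```text
t 9.83 p [445.7 152.8   2.1] yaw -175.1 tilt 0.0 | shift [ 0.02  0.01 -0.1 ] turn -0.01 w 14.7 gf 29.2
[ 1.07395234 -0.70429539 -1.30571089]
```

{"fn": "carry_out", "kwargs": {
  "moves": [0,0,-0.1,0,0,0,0,0,-0.3,0,0,0,0,0,-0.5,0,0,0,0,0,-0.7,0,0,0,0,0,-0.7,0,0,0,0,0,-0.5,0,0,0,0,0,-0.2,0,0,0,0,0,0,0,0,0]
}}

```text
clock: 10.5
eef_pos: [447.2, 153.0, 94.5]
ee_rot: [-0.135, 3.134, 0.001]
ft_force: [-0.1, -0.6, -0.4]
grip_width: 14.7
grasp_force: 29.2
```

```bash
python3 - <<'E'
from h import *
go(623,21,75,184.3)
E
```

```text
t 10.5 p [447.2 153.   94.5] yaw -175.1 tilt 0.3 | shift [-5.51 -4.83  0.65] turn 0.14 w 14.7 gf 29.2
```

{"fn": "carry_out", "kwargs": {
  "moves": [-0.3,-0.2,0,0,0,0.1,-0.6,-0.6,0,0,0,0,-0.7,-0.6,0,0,0,0,-0.7,-0.6,0,0,0,0,-0.7,-0.6,0,0,0,0,-0.7,-0.6,0.2,0,0,0,-0.7,-0.6,0.2,0,0,0,-0.7,-0.6,0.2,0,0,0,-0.4,-0.4,0,0,0,0,0,0,0,0,0,0]
}}

```text
clock: 11.33
eef_pos: [623.2, 19.3, 71.9]
ee_rot: [0.118, -3.138, 0.001]
ft_force: [-0.2, 0.1, 0.0]
grip_width: 14.8
grasp_force: 29.3
```

```bash
python3 - <<'E'
from h import *
go(623,21,45,184.3)
im=bot.read_camera('scene')
cv2.imwrite('pics/r1.png',cv2.resize(im[190:310,220:380,::-1],None,fx=5,fy=5,interpolation=cv2.INTER_CUBIC))
E
```

```text
t 11.33 p [623.2  19.3  71.9] yaw -175.7 tilt 0.1 | shift [0.   0.06 0.9 ] turn 0.0 w 14.8 gf 29.3
```

View pics/r1.png

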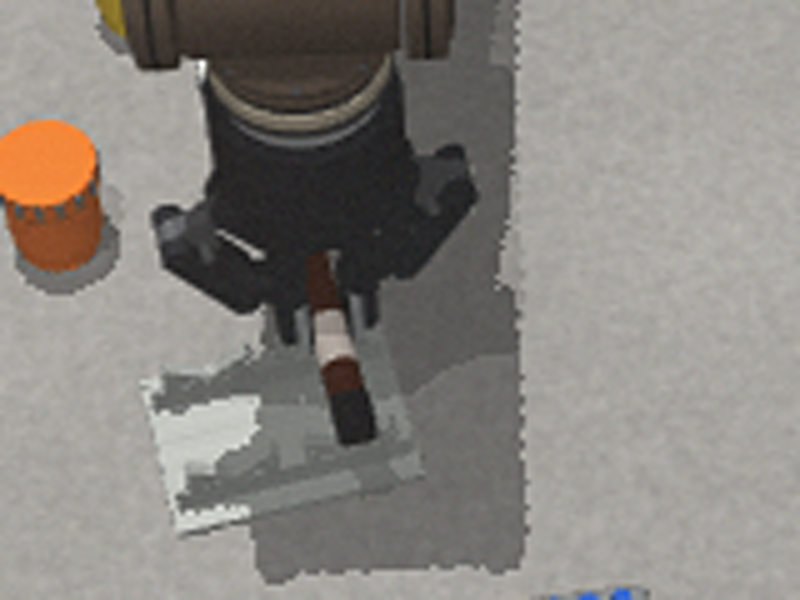

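The tube is held level over the rack's +y lane, with its label at crop (333,340). I check the rack's corners in this view before lowering.

```bash
python3 - <<'E'
from h import *
tl,bl,br=[ray("scene",u/5+220,v/5+190,4) for u,v in((140,383),(178,533),(425,475))]
c=(tl+br)/2;print("center",c,"x",np.linalg.norm(bl-tl),np.degrees(np.arctan2(*(bl-tl)[::-1])),"y",np.linalg.norm(br-bl),np.degrees(np.arctan2(*(br-bl)[::-1]))-90)
go(622,21,36,184.3)
E
```

```text
center [628.7321088   -6.28714544] x 78.54944944533187 5.515288176309128 y 109.1430034874828 4.571629114563294
t 11.38 p [621.7  20.6  72. ] yaw -175.7 tilt 0.2 | shift [-0.01  0.01  1.2 ] turn 0.01 w 14.7 gf 29.3
```

{"fn": "carry_out", "kwargs": {
  "moves": [-0.1,0,0.2,0,0,0,0,0,0.4,0,0,0,0,0,0.4,0,0,0,0,0,0.2,0,0,0,0,0,0,0,0,0,0,0,0.1,0,0,0,0,0,0.1,0,0,0,0,0,0,0,0,0]
}}

```text
clock: 12.05
eef_pos: [624.3, 22.6, 31.9]
ee_rot: [0.123, -3.139, -0.0]
ft_force: [0.4, -0.5, 0.4]
grip_width: 14.7
grasp_force: 29.3
```

```bash
python3 - <<'E'
from h import *
go(625,21,24,184.3);print(bot.sense()['ft_force'])
E
```

```text
t 12.05 p [624.3  22.6  31.9] yaw -175.5 tilt 0.0 | shift [-0.02 -0.06  0.26] turn 0.04 w 14.7 gf 29.3
[ 0.4107216  -0.54295595  0.43558254]
```

{"fn": "carry_out", "kwargs": {
  "moves": [0,0,0.1,0,0,0,0,0,0.1,0,0,0,0,0,0,0,0,0,0,0,0,0,0,0]
}}

```text
clock: 12.38
eef_pos: [624.3, 22.4, 26.0]
ee_rot: [0.123, -3.139, -0.0]
ft_force: [0.4, 1.2, -0.4]
grip_width: 14.6
grasp_force: 29.3
```

```bash
python3 - <<'E'
from h import *
go(625,21,24,184.3);print(bot.sense()['ft_force'])
E
```

```text
t 12.38 p [624.3  22.4  26. ] yaw -175.5 tilt 0.0 | shift [-0.02 -0.05  0.07] turn 0.04 w 14.6 gf 29.3
[ 0.37401526  1.17493488 -0.39144787]
```

{"fn": "carry_out", "kwargs": {
  "moves": [0,0,0.1,0,0,0,0,0,0,0,0,0,0,0,0,0,0,0]
}}

```text
clock: 12.63
eef_pos: [625.2, 21.9, 24.6]
ee_rot: [-0.123, 3.138, -0.002]
ft_force: [-1.8, -0.6, 5.7]
grip_width: 14.5
grasp_force: 29.8
```

{"fn": "carry_out", "kwargs": {
  "moves": [0,0,0,0,0,0,0,0,0,0,0,0,0,0,0,0,0,0,0,0,0,0,0,0,0,0,-0.2,0,0,0,0,0,-0.4,0,0,0,0,0,-0.6,0,0,0,0,0,-0.8,0,0,0,0,0,-0.8,0,0,0,0,0,-0.3,0,0,0],
  "gripper": -0.2
}}

```text
clock: 13.47
eef_pos: [627.0, 22.2, 121.6]
ee_rot: [-0.123, 3.131, -0.002]
ft_force: [0.3, 0.2, 0.6]
grip_width: 34.1
grasp_force: 0.0
```

```bash
python3 - <<'E'
from h import *
go(467,6,90,184.3)
E
```

```text
t 13.47 p [627.   22.2 121.6] yaw -175.5 tilt 0.5 | shift [ 5.36 -0.14  1.05] turn 0.04 w 34.1 gf 0.0
```

{"fn": "carry_out", "kwargs": {
  "moves": [0.4,0,0,0,0,0,0.8,0,0.1,0,0,0,0.9,0,0.1,0,0,0,0.9,-0.1,0.1,0,0,0,0.9,-0.1,0.2,0,0,0,0.9,0,0.3,0,0,0,0.5,0,0.2,0,0,0,0,0,0,0,0,0,0,0,0,0,0,0],
  "gripper": 1
}}

```text
clock: 14.22
eef_pos: [466.2, 4.0, 86.2]
ee_rot: [-0.122, 3.139, -0.0]
ft_force: [0.7, -0.4, 0.4]
grip_width: 85.5
grasp_force: 0.0
```

```bash
python3 - <<'E'
from h import *
go(467.5,6,31,184.3)
im=bot.read_camera('scene')
cv2.imwrite('pics/k1.png',cv2.resize(im[140:310,180:350,::-1],None,fx=3.5,fy=3.5,interpolation=cv2.INTER_CUBIC))
E
```

```text
t 14.22 p [466.2   4.   86.2] yaw -175.5 tilt 0.0 | shift [-0.05  0.06  1.84] turn 0.03 w 85.5 gf 0.0
```

View pics/k1.png

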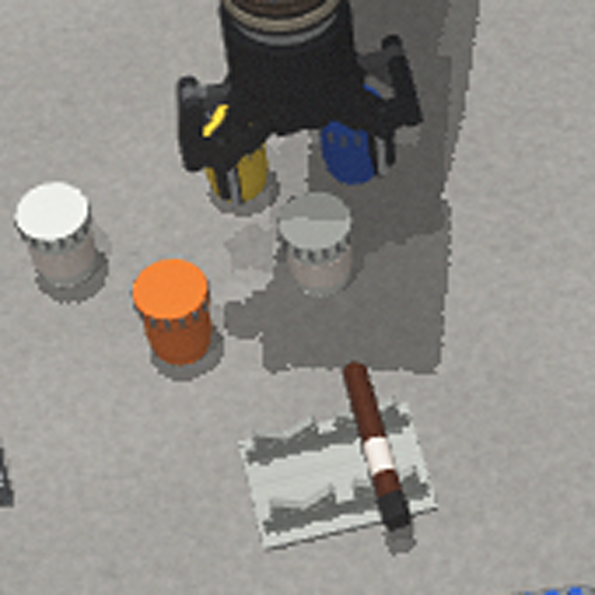

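Tube A lies in the +y lane, from crop (352,370) to (397,520). The gripper is above the white cup at crop (315,215), so I descend.

{"fn": "carry_out", "kwargs": {
  "moves": [0,0.05,0.3,0,0,0,0,0,0.5,0,0,0,0,0,0.5,0,0,0,0,0,0.4,0,0,0,0,0,0.1,0,0,0,0,0,0,0,0,0,0,0,0,0,0,0]
}}

```text
clock: 14.85
eef_pos: [467.2, 5.5, 32.4]
ee_rot: [-0.123, 3.139, -0.0]
ft_force: [-0.4, 0.1, -0.4]
grip_width: 85.5
grasp_force: 0.0
```

{"fn": "carry_out", "kwargs": {
  "moves": [0,0,0,0,0,0,0,0,0,0,0,0,0,0,0,0,0,0,0,0,0,0,0,0,0,0,0,0,0,0,0,0,0,0,0,0,0,0,0,0,0,0,0,0,0,0,0,0,0,0,0,0,0,0],
  "gripper": -1
}}

```text
clock: 15.6
eef_pos: [467.1, 5.4, 33.0]
ee_rot: [-0.123, 3.138, -0.001]
ft_force: [-0.0, 0.0, 6.1]
grip_width: 47.2
grasp_force: 30.8
```

```bash
python3 - <<'E'
from h import *
go(467.5,6,31,184.3);print(bot.sense()['ft_force'])
E
```

```text
t 15.6 p [467.1   5.4  33. ] yaw -175.5 tilt 0.1 | shift [-0.02  0.02  0.07] turn 0.04 w 47.2 gf 30.8
[-1.78424348e-02  1.00597486e-03  6.05411101e+00]
```

{"fn": "carry_out", "kwargs": {
  "moves": [0,0,-0.1,0,0,0,0,0,-0.3,0,0,0,0,0,-0.5,0,0,0,0,0,-0.7,0,0,0,0,0,-0.7,0,0,0,0,0,-0.5,0,0,0,0,0,-0.2,0,0,0,0,0,0,0,0,0]
}}

```text
clock: 16.27
eef_pos: [467.3, 5.3, 123.9]
ee_rot: [-0.123, 3.136, -0.001]
ft_force: [0.5, -0.1, -0.5]
grip_width: 46.9
grasp_force: 30.9
```

```bash
python3 - <<'E'
from h import *
p=np.array([ray("scene",100+u/4,245+v/4,22) for u,v in((22,92),(300,20),(330,138),(42,208))]);print(p.mean(0))
e=(p[2]+p[3]-p[0]-p[1])/2;f=(p[1]+p[2]-p[0]-p[3])/2;print(np.linalg.norm(e),np.linalg.norm(f),np.degrees(np.arctan2(*e[::-1])),np.degrees(np.arctan2(*f[::-1]))-90)
go(571,-248,110,185)
E
```

```text
[ 580.5801594  -288.43879129]
78.38962430267449 152.95183881451803 8.901735512983889 6.420662779590629
t 16.27 p [467.3   5.3 123.9] yaw -175.5 tilt 0.2 | shift [-2.71 -8.71  0.46] turn -0.11 w 46.9 gf 30.9
```

{"fn": "carry_out", "kwargs": {
  "moves": [-0.1,-0.4,0,0,0,0,-0.3,-0.8,0,0,0,0,-0.3,-0.95,0,0,0,0,-0.3,-1,0,0,0,0,-0.3,-1,0,0,0,0,-0.3,-1,0,0,0,0,-0.3,-1,0,0,0,0,-0.3,-1,0,0,0,0,-0.3,-0.9,0,0,0,0,-0.3,-0.6,0,0,0,0]
}}

```text
clock: 17.1
eef_pos: [569.5, -249.8, 119.7]
ee_rot: [0.12, -3.137, -0.002]
ft_force: [0.8, -0.2, 0.2]
grip_width: 47.1
grasp_force: 31.0
```

{"fn": "carry_out", "kwargs": {
  "moves": [0,0,0,0,0,0,0,0,0,0,0,0]
}}

```text
clock: 17.27
eef_pos: [569.3, -247.7, 119.9]
ee_rot: [0.12, -3.136, -0.003]
ft_force: [0.3, 0.6, -0.8]
grip_width: 46.8
grasp_force: 31.0
```

```bash
python3 - <<'E'
from h import *
go(573,-249,50,185)
E
```

```text
t 17.27 p [ 569.3 -247.7  119.9] yaw -175.6 tilt 0.2 | shift [-0.12 -0.05  2.33] turn -0.14 w 46.8 gf 31.0
```

Target release is TCP z of about 37. I lower to about 44 first and then look.

{"fn": "carry_out", "kwargs": {
  "moves": [-0.12,-0.05,0.3,0,0,0,0,0,0.5,0,0,0,0,0,0.6,0,0,0,0,0,0.6,0,0,0,0,0,0.4,0,0,0,0,0,0.1,0,0,0,0,0,0,0,0,0]
}}

```text
clock: 17.85
eef_pos: [572.8, -246.5, 45.2]
ee_rot: [0.124, -3.136, -0.003]
ft_force: [-1.2, 0.1, 0.2]
grip_width: 46.6
grasp_force: 31.0
```

```bash
python3 - <<'E'
from h import *
go(573,-249,37,185)
im=bot.read_camera('scene')
cv2.imwrite('pics/k2.png',cv2.resize(im[190:310,80:240,::-1],None,fx=4,fy=4,interpolation=cv2.INTER_CUBIC))
E
```

```text
t 17.85 p [ 572.8 -246.5   45.2] yaw -175.5 tilt 0.2 | shift [ 0.   -0.08  0.27] turn -0.1 w 46.6 gf 31.0
```

View pics/k2.png

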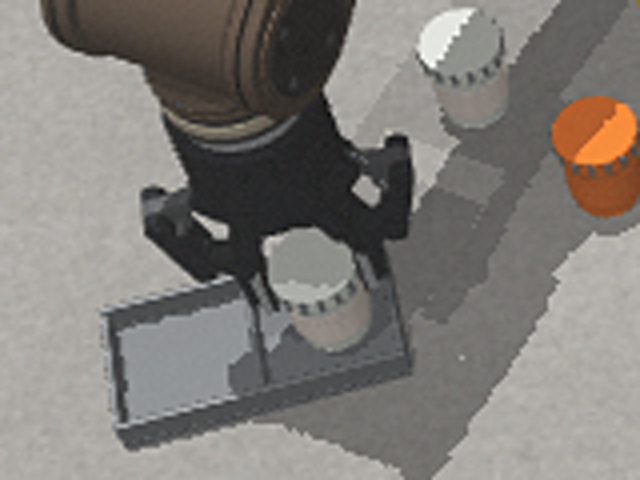

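The cup hangs centred over the right-hand bay, with its foot at crop (335,335). I lower and release, opening only to about 65 mm.

{"fn": "carry_out", "kwargs": {
  "moves": [0,0,0.1,0,0,0,0,0,0.1,0,0,0,0,0,0.08,0,0,0,0,0,0,0,0,0,0,0,0,0,0,0]
}}

```text
clock: 18.32
eef_pos: [574.0, -247.9, 38.8]
ee_rot: [-0.123, 3.139, -0.0]
ft_force: [-0.5, 0.2, -0.6]
grip_width: 47.2
grasp_force: 31.0
```

```bash
python3 - <<'E'
from h import *
go(573,-249,37,185);print(bot.sense()['ft_force'])
E
```

```text
t 18.32 p [ 574.  -247.9   38.8] yaw -175.5 tilt 0.0 | shift [ 0.04 -0.04  0.06] turn -0.11 w 47.2 gf 31.0
[-0.48450423  0.2043573  -0.58890415]
```

{"fn": "carry_out", "kwargs": {
  "moves": [0,0,0.08,0,0,0,0,0,0,0,0,0,0,0,0,0,0,0]
}}

```text
clock: 18.57
eef_pos: [574.5, -248.1, 37.1]
ee_rot: [-0.123, 3.138, -0.001]
ft_force: [-0.6, 0.5, 3.0]
grip_width: 46.8
grasp_force: 31.1
```

{"fn": "carry_out", "kwargs": {
  "moves": [0,0,0,0,0,0,0,0,0,0,0,0,0,0,0,0,0,0,0,0,0,0,0,0,0,0,-0.2,0,0,0,0,0,-0.4,0,0,0,0,0,-0.6,0,0,0,0,0,-0.8,0,0,0,0,0,-0.6,0,0,0,0,0,-0.2,0,0,0],
  "gripper": 0.55
}}

```text
clock: 19.4
eef_pos: [576.2, -249.1, 125.6]
ee_rot: [-0.123, 3.133, -0.007]
ft_force: [0.8, 0.6, 1.2]
grip_width: 65.8
grasp_force: 0.0
```

```bash
python3 - <<'E'
from h import *
go(428.5,-160,100,184.3)
E
```

```text
t 19.4 p [ 576.2 -249.1  125.6] yaw -175.5 tilt 0.4 | shift [4.69 3.33 0.85] turn 0.04 w 65.8 gf 0.0
```

{"fn": "carry_out", "kwargs": {
  "moves": [0.3,0.2,0,0,0,0,0.6,0.5,0.1,0,0,0,0.8,0.5,0.1,0,0,0,0.8,0.6,0.1,0,0,0,0.8,0.6,0.2,0,0,0,0.7,0.5,0.2,0,0,0,0.5,0.3,0.1,0,0,0,0.2,0.1,0,0,0,0,0,0,0,0,0,0,0,0,0,0,0,0],
  "gripper": 1
}}

```text
clock: 20.23
eef_pos: [426.6, -160.8, 97.2]
ee_rot: [-0.122, 3.137, -0.002]
ft_force: [-0.1, -0.1, 0.5]
grip_width: 85.7
grasp_force: 0.0
```

```bash
python3 - <<'E'
from h import *
go(428.5,-160,32,184.3)
E
```

```text
t 20.23 p [ 426.6 -160.8   97.2] yaw -175.5 tilt 0.1 | shift [-0.07  0.02  2.17] turn 0.04 w 85.7 gf 0.0
```

{"fn": "carry_out", "kwargs": {
  "moves": [-0.07,0,0.3,0,0,0,0,0,0.5,0,0,0,0,0,0.6,0,0,0,0,0,0.5,0,0,0,0,0,0.2,0,0,0,0,0,0,0,0,0,0,0,0,0,0,0]
}}

```text
clock: 20.82
eef_pos: [428.4, -160.3, 33.2]
ee_rot: [0.123, -3.139, -0.0]
ft_force: [0.3, 0.1, 0.8]
grip_width: 85.3
grasp_force: 0.0
```

{"fn": "carry_out", "kwargs": {
  "moves": [0,0,0,0,0,0,0,0,0,0,0,0,0,0,0,0,0,0,0,0,0,0,0,0,0,0,0,0,0,0,0,0,0,0,0,0,0,0,0,0,0,0,0,0,0,0,0,0,0,0,0,0,0,0],
  "gripper": -1
}}

```text
clock: 21.57
eef_pos: [428.6, -160.4, 34.4]
ee_rot: [-0.123, 3.138, -0.002]
ft_force: [-0.3, -0.5, 6.4]
grip_width: 46.9
grasp_force: 30.7
```

```bash
python3 - <<'E'
from h import *
go(582,-325,110,184.3);print(bot.sense()['ft_force'])
E
```

```text
t 21.57 p [ 428.6 -160.4   34.4] yaw -175.5 tilt 0.1 | shift [-4.69 -5.85 -2.52] turn 0.04 w 46.9 gf 30.7
[-0.27654788 -0.47095934  6.44855393]
```

{"fn": "carry_out", "kwargs": {
  "moves": [0,0,-0.1,0,0,0,0,0,-0.3,0,0,0,0,0,-0.5,0,0,0,0,0,-0.7,0,0,0,0,0,-0.7,0,0,0,0,0,-0.5,0,0,0,0,0,-0.2,0,0,0,0,0,0,0,0,0]
}}

```text
clock: 22.23
eef_pos: [428.6, -160.5, 125.1]
ee_rot: [-0.123, 3.136, -0.003]
ft_force: [-0.3, 0.4, -0.9]
grip_width: 47.3
grasp_force: 30.9
```

{"fn": "carry_out", "kwargs": {
  "moves": [-0.2,-0.3,0,0,0,0,-0.4,-0.6,0,0,0,0,-0.5,-0.7,0,0,0,0,-0.6,-0.7,0,0,0,0,-0.6,-0.7,0,0,0,0,-0.6,-0.7,0,0,0,0,-0.6,-0.7,0,0,0,0,-0.6,-0.7,0,0,0,0,-0.4,-0.5,0,0,0,0,-0.2,-0.2,0,0,0,0]
}}

```text
clock: 23.07
eef_pos: [582.6, -324.5, 120.7]
ee_rot: [0.121, -3.138, -0.002]
ft_force: [-0.4, -0.2, -0.3]
grip_width: 46.9
grasp_force: 30.9
```

{"fn": "carry_out", "kwargs": {
  "moves": [0,0,0,0,0,0,0,0,0,0,0,0]
}}

```text
clock: 23.23
eef_pos: [581.1, -321.9, 121.4]
ee_rot: [0.122, -3.137, -0.004]
ft_force: [0.3, 0.2, -0.8]
grip_width: 47.0
grasp_force: 30.9
```

```bash
python3 - <<'E'
from h import *
go(582,-325,46,184.3);print(bot.sense()['ft_force'])
E
```

```text
t 23.23 p [ 581.1 -321.9  121.4] yaw -175.5 tilt 0.2 | shift [-0.02 -0.11  2.51] turn 0.04 w 47.0 gf 30.9
[ 0.27830501  0.2385244  -0.78013571]
```

{"fn": "carry_out", "kwargs": {
  "moves": [0,-0.1,0.3,0,0,0,0,0,0.5,0,0,0,0,0,0.6,0,0,0,0,0,0.6,0,0,0,0,0,0.4,0,0,0,0,0,0.1,0,0,0,0,0,0,0,0,0]
}}

```text
clock: 23.82
eef_pos: [580.9, -324.2, 46.1]
ee_rot: [0.123, -3.136, -0.004]
ft_force: [-1.3, -0.1, -0.5]
grip_width: 46.8
grasp_force: 30.9
```

```bash
python3 - <<'E'
from h import *
go(582,-325,38,185)
im=bot.read_camera('scene')
cv2.imwrite('pics/k3.png',cv2.resize(im[190:310,80:240,::-1],None,fx=4,fy=4,interpolation=cv2.INTER_CUBIC))
E
```

```text
t 23.82 p [ 580.9 -324.2   46.1] yaw -175.5 tilt 0.2 | shift [-0.04 -0.03  0.27] turn -0.11 w 46.8 gf 30.9
```

View pics/k3.png

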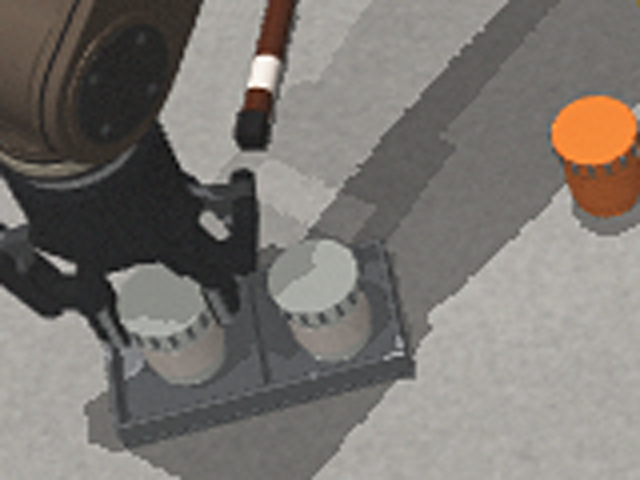

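Cup 1 stands upright in the right bay (crop 320,310). Cup 2 is centred over the left bay (crop 180,340), with a clear gap between finger and cup. I lower and release.

{"fn": "carry_out", "kwargs": {
  "moves": [0,0,0.1,0,0,0,0,0,0.1,0,0,0,0,0,0.1,0,0,0,0,0,0,0,0,0,0,0,0,0,0,0]
}}

```text
clock: 24.28
eef_pos: [582.2, -325.4, 39.3]
ee_rot: [0.123, -3.139, -0.0]
ft_force: [-0.6, -0.5, -1.0]
grip_width: 46.9
grasp_force: 30.9
```

```bash
python3 - <<'E'
from h import *
go(582,-325,38,185);print(bot.sense()['ft_force'])
E
```

```text
t 24.28 p [ 582.2 -325.4   39.3] yaw -175.5 tilt 0.0 | shift [0.   0.01 0.04] turn -0.11 w 46.9 gf 30.9
[-0.59572109 -0.53446606 -1.03744281]
```

{"fn": "carry_out", "kwargs": {
  "moves": [0,0,0.07,0,0,0,0,0,0,0,0,0,0,0,0,0,0,0]
}}

```text
clock: 24.53
eef_pos: [582.8, -325.8, 38.4]
ee_rot: [-0.123, 3.138, -0.001]
ft_force: [-1.0, 1.7, 5.1]
grip_width: 46.8
grasp_force: 31.2
```

{"fn": "carry_out", "kwargs": {
  "moves": [0,0,0,0,0,0,0,0,0,0,0,0,0,0,0,0,0,0,0,0,0,0,0,0,0,0,-0.2,0,0,0,0,0,-0.4,0,0,0,0,0,-0.6,0,0,0,0,0,-0.8,0,0,0,0,0,-0.6,0,0,0,0,0,-0.2,0,0,0],
  "gripper": 0.45
}}

```text
clock: 25.37
eef_pos: [584.3, -326.9, 126.7]
ee_rot: [-0.123, 3.133, -0.008]
ft_force: [0.7, -0.2, 0.6]
grip_width: 61.9
grasp_force: 0.0
```

```bash
python3 - <<'E'
from h import *
go(381.5,-280.5,65,169.4)
E
```

```text
t 25.37 p [ 584.3 -326.9  126.7] yaw -175.5 tilt 0.5 | shift [6.93 0.28 2.06] turn 3.29 w 61.9 gf 0.0
```

{"fn": "carry_out", "kwargs": {
  "moves": [0.2,0,0,0,0,0.8,0.4,0,0.1,0,0,0.8,0.6,0.1,0.2,0,0,0.8,0.8,0.1,0.3,0,0,0.9,0.9,0.1,0.3,0,0,0,0.9,0.1,0.3,0,0,0,0.9,0,0.3,0,0,0,0.9,0,0.3,0,0,0,0.8,0,0.2,0,0,0,0.4,0,0,0,0,0],
  "gripper": 1
}}

```text
clock: 26.2
eef_pos: [379.1, -281.7, 59.2]
ee_rot: [-0.292, -3.124, -0.005]
ft_force: [-0.6, 0.3, -0.5]
grip_width: 85.5
grasp_force: 0.0
```

{"fn": "carry_out", "kwargs": {
  "moves": [0,0,0,0,0,0,0,0,0,0,0,0]
}}

```text
clock: 26.37
eef_pos: [382.4, -284.1, 61.5]
ee_rot: [0.293, 3.127, -0.001]
ft_force: [0.7, -0.6, 0.4]
grip_width: 85.3
grasp_force: 0.0
```

```bash
python3 - <<'E'
from h import *
go(381.5,-280.5,3,169.4)
E
```

```text
t 26.37 p [ 382.4 -284.1   61.5] yaw 169.3 tilt 0.1 | shift [0.05 0.11 1.95] turn -0.02 w 85.3 gf 0.0
```

{"fn": "carry_out", "kwargs": {
  "moves": [0,0.1,0.2,0,0,0,0,0,0.5,0,0,0,0,0,0.5,0,0,0,0,0,0.4,0,0,0,0,0,0.2,0,0,0,0,0,0.1,0,0,0,0,0,0,0,0,0,0,0,0,0,0,0]
}}

```text
clock: 27.03
eef_pos: [383.7, -281.4, 4.6]
ee_rot: [0.291, 3.127, -0.001]
ft_force: [0.1, -0.1, -0.1]
grip_width: 85.3
grasp_force: 0.0
```

```bash
python3 - <<'E'
from h import *
go(381.5,-280.5,2.5,169.4)
E
```

```text
t 27.03 p [ 383.7 -281.4    4.6] yaw 169.4 tilt 0.0 | shift [0.08 0.02 0.07] turn -0.01 w 85.3 gf 0.0
```

{"fn": "carry_out", "kwargs": {
  "moves": [0.05,0,0.06,0,0,0,0,0,0,0,0,0,0,0,0,0,0,0,0,0,0,0,0,0,0,0,0,0,0,0,0,0,0,0,0,0,0,0,0,0,0,0,0,0,0,0,0,0,0,0,0,0,0,0,0,0,0,0,0,0],
  "gripper": -1
}}

```text
clock: 27.87
eef_pos: [381.7, -281.0, 2.8]
ee_rot: [0.291, 3.128, -0.001]
ft_force: [-0.6, 1.2, 4.2]
grip_width: 14.4
grasp_force: 29.9
```

```bash
python3 - <<'E'
from h import *
go(381.5,-280.5,2.5,169.4);print(bot.sense()['ft_force'])
E
```

```text
t 27.87 p [ 381.7 -281.     2.8] yaw 169.4 tilt 0.0 | shift [0.01 0.01 0.01] turn -0.01 w 14.4 gf 29.9
[-0.6098772   1.19006662  4.18023548]
```

{"fn": "carry_out", "kwargs": {
  "moves": [0,0,-0.1,0,0,0,0,0,-0.3,0,0,0,0,0,-0.5,0,0,0,0,0,-0.7,0,0,0,0,0,-0.8,0,0,0,0,0,-0.7,0,0,0,0,0,-0.4,0,0,0,0,0,-0.1,0,0,0,0,0,0,0,0,0]
}}

```text
clock: 28.62
eef_pos: [382.1, -281.2, 111.8]
ee_rot: [0.291, 3.126, -0.003]
ft_force: [0.4, -1.0, 0.5]
grip_width: 14.3
grasp_force: 29.5
```

{"fn": "carry_out", "kwargs": {
  "moves": [0,0,0,0,0,-0.8,0,0,0,0,0,-0.8,0,0,0,0,0,-0.8,0,0,0,0,0,-0.8,0,0,0,0,0,0]
}}

```text
clock: 29.03
eef_pos: [380.7, -279.8, 108.8]
ee_rot: [0.112, -3.138, -0.004]
ft_force: [0.3, -0.3, -1.1]
grip_width: 14.6
grasp_force: 29.6
```

```bash
python3 - <<'E'
from h import *
go(628,-31.4,75,184.5)
E
```

```text
t 29.03 p [ 380.7 -279.8  108.8] yaw -175.9 tilt 0.2 | shift [-8.87  7.61  1.13] turn -0.09 w 14.6 gf 29.6
```

{"fn": "carry_out", "kwargs": {
  "moves": [-0.3,0.3,0,0,0,-0.05,-0.6,0.5,0,0,0,0,-0.8,0.7,0,0,0,0,-0.9,0.8,0,0,0,0,-0.9,0.8,0,0,0,0,-0.9,0.8,0,0,0,0,-0.9,0.8,0,0,0,0,-0.9,0.8,0,0,0,0,-0.9,0.8,0,0,0,0,-0.9,0.7,0.2,0,0,0]
}}

```text
clock: 29.87
eef_pos: [606.4, -51.6, 104.2]
ee_rot: [-0.115, 3.139, 0.0]
ft_force: [0.8, -0.8, 0.4]
grip_width: 15.0
grasp_force: 29.6
```

{"fn": "carry_out", "kwargs": {
  "moves": [-0.6,0.4,0.2,0,0,0,-0.2,0.1,0.2,0,0,0,0,0,0.2,0,0,0,0,0,0,0,0,0,0,0,0,0,0,0]
}}

```text
clock: 30.28
eef_pos: [626.5, -37.5, 84.9]
ee_rot: [0.114, -3.136, -0.001]
ft_force: [0.3, -0.1, 0.3]
grip_width: 15.1
grasp_force: 29.5
```

```bash
python3 - <<'E'
from h import *
go(628,-31.4,36,184.5)
im=bot.read_camera('scene')
cv2.imwrite('pics/r2.png',cv2.resize(im[190:310,220:380,::-1],None,fx=5,fy=5,interpolation=cv2.INTER_CUBIC))
E
```

```text
t 30.28 p [626.5 -37.5  84.9] yaw -175.8 tilt 0.2 | shift [-0.07  0.2   1.63] turn -0.07 w 15.1 gf 29.5
```

View pics/r2.png

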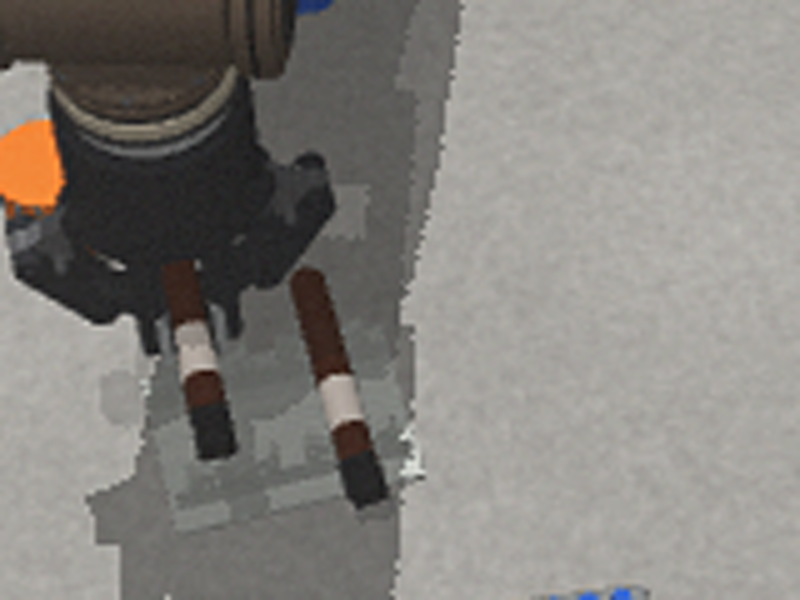

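Tube B is level over the -y lane (label at crop 195,348), and tube A rests in the other lane. I correct sideways by 6 mm and lower.

{"fn": "carry_out", "kwargs": {
  "moves": [-0.05,0.2,0.3,0,0,-0.05,0,0,0.5,0,0,0,0,0,0.5,0,0,0,0,0,0.3,0,0,0,0,0,0.1,0,0,0,0,0,0,0,0,0,0,0,0,0,0,0]
}}

```text
clock: 30.92
eef_pos: [629.5, -30.9, 35.9]
ee_rot: [-0.122, 3.139, -0.0]
ft_force: [0.5, 0.2, 0.2]
grip_width: 14.4
grasp_force: 29.5
```

```bash
python3 - <<'E'
from h import *
go(628,-31.4,25,184.5);print(bot.sense()['ft_force'])
E
```

```text
t 30.92 p [629.5 -30.9  35.9] yaw -175.5 tilt 0.0 | shift [ 0.05 -0.01  0.36] turn -0.01 w 14.4 gf 29.5
[0.5186347  0.21404104 0.24756422]
```

{"fn": "carry_out", "kwargs": {
  "moves": [0.03,0,0.1,0,0,0,0,0,0.1,0,0,0,0,0,0.1,0,0,0,0,0,0,0,0,0,0,0,0,0,0,0]
}}

```text
clock: 31.33
eef_pos: [628.2, -30.7, 26.2]
ee_rot: [0.123, -3.139, -0.0]
ft_force: [-0.3, 0.2, -0.3]
grip_width: 15.0
grasp_force: 29.5
```

```bash
python3 - <<'E'
from h import *
go(628,-31.4,25,184.5);print(bot.sense()['ft_force'])
E
```

```text
t 31.33 p [628.2 -30.7  26.2] yaw -175.5 tilt 0.0 | shift [ 0.01 -0.02  0.04] turn -0.0 w 15.0 gf 29.5
[-0.30973316  0.20937075 -0.28492028]
```

{"fn": "carry_out", "kwargs": {
  "moves": [0,0,0.07,0,0,0,0,0,0,0,0,0,0,0,0,0,0,0]
}}

```text
clock: 31.58
eef_pos: [628.8, -30.9, 24.9]
ee_rot: [-0.123, 3.138, -0.001]
ft_force: [-1.9, -0.2, 2.2]
grip_width: 14.8
grasp_force: 29.8
```

{"fn": "carry_out", "kwargs": {
  "moves": [0,0,0,0,0,0,0,0,0,0,0,0,0,0,0,0,0,0,0,0,0,0,0,0,0,0,-0.2,0,0,0,0,0,-0.4,0,0,0,0,0,-0.6,0,0,0,0,0,-0.9,0,0,0,0,0,-0.9,0,0,0,0,0,-0.9,0,0,0],
  "gripper": -0.2
}}

```text
clock: 32.42
eef_pos: [628.4, -30.8, 143.7]
ee_rot: [-0.123, 3.138, -0.0]
ft_force: [0.4, -1.1, 1.3]
grip_width: 34.5
grasp_force: 0.0
```

{"fn": "carry_out", "kwargs": {
  "moves": [0.8,0,-0.6,0,0,0,0.9,0,0,0,0,0,0.9,0,0,0,0,0,0.9,0,0,0,0,0,0.9,0,0,0,0,0,0.5,0,0,0,0,0,0,0,0,0,0,0,0,0,0,0,0,0]
}}

```text
clock: 33.08
eef_pos: [482.1, -42.4, 160.7]
ee_rot: [-0.122, 3.136, -0.001]
ft_force: [-0.2, -0.0, -1.0]
grip_width: 33.9
grasp_force: 0.0
```

```bash
python3 - <<'E'
from h import *
im=bot.read_camera('top');sc=bot.read_camera('scene')
a=cv2.resize(im[180:275,215:545,::-1],(792,228),interpolation=cv2.INTER_CUBIC)
b=cv2.resize(sc[195:325,90:420,::-1],(792,312),interpolation=cv2.INTER_CUBIC)
cv2.imwrite('pics/f.png',np.vstack([a,b]))
E
```

```text
(no output)
```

View pics/f.png

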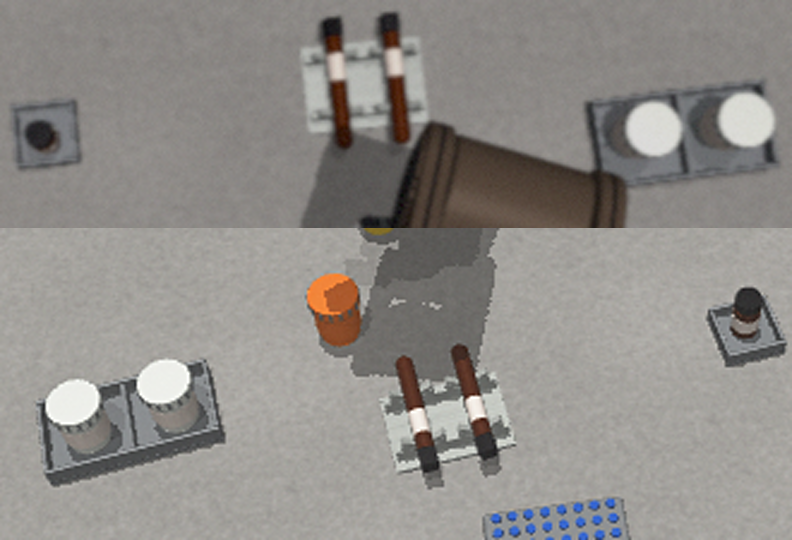

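All five items are in place, with the tubes in both lanes, the cups upright in both bays and the vial in its tray. I make one numeric check of where the tubes and cups sit.

```bash
python3 - <<'E'
from h import *
W=lambda u,v,z:ray("top",215+u/2.4-.3,180+v/2.4-.3,z)
a=np.radians(4.5);R=np.array([[np.cos(a),np.sin(a)],[-np.sin(a),np.cos(a)]])
S=lambda u,v,z:ray("scene",90+u/2.4-.3,195+(v-228)/2.4-.3,z)
r=np.mean([W(*p,4) for p in[(302,47),(420,37),(428,122),(309,133)]],0);print("rack",r)
for f,n,p in[(W,"top",[((332,17),(344,147)),((389,12),(402,142))]),(S,"scene",[((459,346),(489,455)),((404,356),(430,468))])]:
  for A,B in p:
    m=(f(*A,30)+f(*B,30))/2;d=f(*A,30)-f(*B,30);print(n,"tube in rack(top rack)",R@(m-r),"vs 627",R@(m-[627,-5.5]),np.linalg.norm(d),np.degrees(np.arctan2(d[1],d[0]))%180)
a=np.radians(7);R=np.array([[np.cos(a),np.sin(a)],[-np.sin(a),np.cos(a)]]);t=[577.5,-286.5]
print("cups",[R@(W(*c,64)-t) for c in((653,128),(746,119))],"vial",W(42,135,54)-[580,285])
E
```

```text
rack [625.04145679  -5.91596788]
top tube in rack(top rack) [ 0.65312805 26.55445395] vs 627 [-1.33201408 26.29343389] 118.79821237593939 4.280024565299779
top tube in rack(top rack) [  0.69128621 -25.2094165 ] vs 627 [ -1.29385593 -25.47043655] 118.78662126879878 4.383920622685875
scene tube in rack(top rack) [ 1.60527012 25.65431863] vs 627 [-0.37987202 25.39329858] 119.48916488227674 4.554355885947899
scene tube in rack(top rack) [-1.22000516e-02 -2.64241142e+01] vs 627 [ -1.99734219 -26.68513429] 121.158130687751 3.834632770951771
cups [array([ 2.40606818, 40.11569352]), array([ -0.15720389, -39.69259374])] vial [-5.8079158  -2.10600416]
```

All are well within tolerance and the robot touches nothing, so I hand the job in.

```bash
python3 -c "
from cell import bot
print(bot.finish_job())"
```

```text
the job is handed in; nothing more can be done
None
```

I handed the job in at about 33 s: both tubes are in the rack lanes, both white cups in the tray bays and the vial in the small tray, all within tolerance on a final camera check, though the hand-in returned no verdict.

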